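# Free the filter slide with the release key and latch it open

## Task

Draw the release key fully out of its wooden holster by the pin, lay it down on the bench and take it again by its handle; then push its pin into the slot of the blue filter slide to press the red button, and keep the button held down with the pin while pushing the slide sideways all the way out. Then lay the key flat on the cork mat, and flip the orange-tipped keeper lever over its high point until it snaps fully closed behind the slide. Leave the pliers, tweezers, dish and ring clamp where they are.

Things in the scene. Friction and masses are not known exactly. Their poses are not given: they have to be found in the camera images.
- extractor: Green dust extractor box on a dark steel base plate, fixed to the bench. Origin: on the bench under the box's front edge; x points away from its front (into the box), y along the slide's opening direction, z up. Base plate x -70 to 120, y -165 to 200, 12 thick. Green box x 2 to 122, y -100 to 100, 95 high. In front of it lies the blue ledge of the filter slide (closed: x -70 to 0, y -95 to 95, top 56 high).
- slide_part (a joint): Filter slide (blue ledge with aluminium frame), travel in m along the extractor's +y: 0 = closed and locked, 0.09 = fully out at its end stop. Friction about 1.5 N once freed. Hidden catches along the way lock it again if the button is let up before it is about 0.06 out. It stays where it is left.
- release_part (a joint): Red release button at the bottom of the slot, travel in m along the extractor's +x: 0 = up, 0.006 = fully down; the slide is free beyond about 0.004. Spring force 2 N at the start, 5 N fully down.
- release_face (a point): Centre of the red button's face (14 wide, 24 high), 43 above the bench, facing the extractor's -x. It lies at the bottom of a slot 16 wide and 50 deep (along x), open at the top and at the front of the blue ledge, slot floor 30 above the bench. The slot and button move with the slide, so the pin in the slot can push it.
- slot_mouth (a point): Centre of the slot's open front end, in the ledge's front face, 43 above the bench, 50 from the button's face.
- lever_part (a joint): Keeper lever (steel bar, orange tip), hinge angle in rad about an axis along the extractor's x: 0 = open, leaning 25 degrees from upright towards the extractor's -y; it swings over the top to 1.92 = closed, nearly level towards +y, its hooked end down behind the trailing edge of the slide. A spring cam resists (about 2 to 3 N at the tip) up to the high point at about 0.79 rad, then snaps the lever on to closed. It cannot close fully unless the slide is about 0.08 out.
- lever_pivot (a point): Lever hinge axis, 60 above the bench, at the extractor's x -40, y -125. The two side plates about it rise to 70 above the bench.
- lever_tip (a point): End of the lever's bar, 100 from the pivot; the bar is 14 wide (along the hinge axis) and 10 thick, its orange grip 22 wide and 14 thick covers the last 30. A 29 mm hook stands off the end on the side that faces down when closed. Open, the lever stands up to 170 above the bench: carry things past it high. The lever can be pushed over with shut fingertips from its -y side.
- holster: Dark wooden sleeve, fixed to the bench, 109 x 46 x 40 high. Origin on the bench under the middle of its cavity; its open end is at x +50 and the key is drawn out along +x. It has no floor: the key lies on the bench inside. Cavity 26 wide, 32 high, 100 long.
- key_handle (a point): Release key, 152 long, 0.09 kg: centre of its pale wooden handle, which is 90 long (x), 20 wide (y), 26 high (z), so that it lies 13 above the bench. x points along the pin. At the start the handle is wholly inside the holster, the pin sticking out.
- key_pin (a point): Point on the key's steel pin (8 diameter, 62 long, along the handle's axis, from x 45 to x 107 of the handle's centre), 78 ahead of the handle's centre: a place to pinch it for drawing the key out.
- key_tip (a point): Tip of the pin, 107 ahead of the handle's centre. The pin must go 56 mm into the slot, so the key cannot be used while it is held by the pin.
- mat: Cork mat, fixed, 180 (x) x 120 (y) x 4 high; origin at the centre of its underside.
- pliers: Blue-handled pliers lying flat, 150 long, 16 high. Bystander.
- tweezers: Dark steel tweezers lying flat, 130 long, 6 high. Bystander.
- dish: Low aluminium dish, 72 diameter, 22 high. Bystander.
- ring_clamp: Upright wooden ring clamp, 42 diameter, 125 high. Bystander.
Things that resemble listed ones, but are neither listed nor needed, are in the scene too. What is shaped like the holster but green or purple is not meant.

How it is judged:
By the outcome, as a careful person would: the job done as asked, in the order asked, and still so for the second after the job is handed in, with the robot touching nothing.
It also fails if it takes over 72 s, if anything falls off the work surface, if the arm or the gripper's body presses on something with over 40 N, if the wrist force passes 120 N, or if a joint passes its speed limit or range.

## Robot

A 6-joint arm with a two-finger parallel gripper is mounted at the origin on the work surface. World frame = base frame: x ahead of the robot, y to its left, z up, the work surface at z = 0. Lengths are in mm, angles in rad, forces in N, time in s.
With the tool pointing down it reaches from about 250 to 775 mm from the base axis. Payload 4 kg.
Tool frame: the origin (TCP) lies at the centre of the arm's flange, where the gripper is bolted on; the fingertips stand 199 mm ahead of it and the grasp point (between the pads) lies 180 mm ahead of it; z points along the fingers, y is the direction in which the jaws open and shut (so a half turn about z gives the same grasp; the last joint's range is limited). The gripper opens to 94 mm and grips with 3 to 60 N. Pads are 16 mm wide; open, the fingers measure 119 mm over their backs; the gripper's body (75 mm by 177 mm) begins 78 mm behind the grasp point.
Start: joints at [1.186, 0.087, 1.371, -0, 1.684, -0.103], TCP at [152.949, 528.305, 404.706] pointing down, gripper open.
Joint ranges: [-3.1, 3.1], [-0.76, 2.03], [0.27, 2.55], [-1.08, 4.22], [0.17, 2.65], [-2.57, 2.57]. Speed limits (rad/s): [2.79, 2.79, 3.14, 3.14, 3.14, 3.14].

## Interface

Orientations are given as [roll, pitch, yaw] about the fixed x, y, z axes, in that order (R = Rz(yaw) Ry(pitch) Rx(roll)).
In Python, from rig import * gives the robot as it stands.
- The arm moves only by the tool jog_arm, never from a script. Its argument "commands" is a list of rows, each an object with "twist": the turn, a rotation vector about the world's x, y, z in rad, a list of three; "travel": the shift along the world's x, y, z in mm, a list of three; "grip": the finger opening in mm, from 0 to 94. In form: [{"twist": [wx, wy, wz], "travel": [dx, dy, dz], "grip": grip}, ...]. A call has 1 to 20 rows; each row shifts and turns the commanded pose from where the row before left it; what a row does not reach is not made up. A row lasts 1/8 s, in which the tool goes at most 62.5 mm and 10.7 degrees, less where a joint would pass 70% of its speed; a pose out of reach is approached as far as the arm can. A call is refused whole if a number of a shift passes 62.5 or a number of a turn 0.188, either way. A call with a gripper value outside its range is refused whole. The fingers move at their own pace and stop on an object; "newtons" is the grip in N (left out, the last holds). Time passes only in rows, so rows that do not move let the fingers close. It gives the time, the measured TCP pose, the force and the opening at its end, in the units of the state.
- observe(): the state, without advancing time (a new reading comes with each control period).
- read_camera(name): name is "scene" or "top"; returns a dict with "image" (420x560x3 uint8, red, green, blue), "mtx" (3x3 intrinsics, pixels), "k1" (the pictures are not rectified: a ray, as slopes to the right and down, at radius r is drawn at 1 + k1 r^2 times it, then the intrinsics apply), "rvec" (rotation vector, rad) and "tvec" (3), from world to camera coordinates, as OpenCV has them. Camera axes: x right, y down, z forward; pixel columns grow to the right and rows downward; lengths in mm; the calibration is good to about 2 mm. A picture is of the moment at which its call begins. There is no depth.
- finish_job(): hands the job in, once; it reports no verdict.
Trained networks look in the newest picture that a camera, given by its name, has taken for a name from the list of things; names that differ only in an ending like _2 or _b are one class to them, and where a whole thing is asked for, a point or a joint stands for the part that bears it (a point fixed in the world has none). Each returns a list of dicts, best first, with "conf" (0 to 1); they miss things now and then, are a little off and sometimes report something else, mostly with a low value. They report only what shows in the picture. A call takes as long as a camera call. They do not tell look-alikes from the thing itself.
- masks_of(target, camera): "mask" (420x560 bool, what is visible of it) and "xy" ([column, row] in pixels, amid what is visible of it).
- mark_of(target, camera): "xy" ([column, row] in pixels: a listed point, or the origin of a listed thing).
The state is a dict: "time": time; "qpos": joint angles; "joint_velocities": joint speeds; "effort": joint torques, N m; "tcp_pos": TCP position; "eef_rot": TCP orientation; "wrist_force": force on the tool from outside, world axes, zero at the start; "ft_torque": the same for the moment, N m; "width": finger opening in mm.
Only numpy, scipy, OpenCV 4.12 (cv2) and the standard library are available. Lean on these libraries where they do the work, as an engineer would, in place of code of your own. Each camera call takes 0.05 s, during which the arm holds its last target. There are 200 camera calls.

## Working session

There is one attempt and no reset: what is moved stays moved. The work goes in short steps, Python scripts to look and compute and a tool call to move; the robot and the scene stay as the last step left them, time stands still between calls to the robot, and variables do not carry over. Pictures are saved under pics/ and viewed, about 8 in all and at most 12, crops included, and the job is handed in when it is done.

Besides the shell and the picture viewer there is one more tool, called after "Emit:" by a JSON object that holds its "method" and its "body", one argument or row to a line. jog_arm: Moves the arm, as the interface text tells. Its arguments: {"type":"object","properties":{"commands":{"type":"array","items":{"type":"object","properties":{"twist":{"type":"array","items":{"type":"number"}},"travel":{"type":"array","items":{"type":"number"}},"grip":{"type":"number"}}}},"newtons":{"type":"number"}},"required":["commands"]}

```bash
mkdir -p pics; ls
cat > h.py <<'E'
from rig import *
import numpy as np, cv2
def cam(n):
    c=read_camera(n); return c
def ray(c,uv):
    K=np.array(c["mtx"],float);k=c["k1"]
    d=np.array([(uv[0]-K[0,2])/K[0,0],(uv[1]-K[1,2])/K[1,1]])
    p=cv2.undistortPoints(np.array([[uv]],float),K,np.array([k,0,0,0.]))[0,0]
    R=cv2.Rodrigues(np.array(c["rvec"],float))[0];t=np.array(c["tvec"],float).ravel()
    return -R.T@t, R.T@np.array([p[0],p[1],1.])
def at(c,uv,z):
    o,d=ray(c,uv); return o+d*(z-o[2])/d[2]
def proj(c,P):
    return cv2.projectPoints(np.array(P,float).reshape(-1,1,3),np.array(c["rvec"],float),np.array(c["tvec"],float),np.array(c["mtx"],float),np.array([c["k1"],0,0,0.]))[0].reshape(-1,2)
def tri(c1,u1,c2,u2):
    A=np.zeros((3,3));b=np.zeros(3)
    o1,d1=ray(c1,u1);o2,d2=ray(c2,u2)
    for o,d in((o1,d1),(o2,d2)):
        d=d/np.linalg.norm(d);M=np.eye(3)-np.outer(d,d);A+=M;b+=M@o
    P=np.linalg.solve(A,b);return P
def save(c,n): cv2.imwrite('pics/'+n+'.png',c["image"][:,:,::-1])
E
python3 - <<'E'
from h import *
import warnings
np.set_printoptions(precision=1,suppress=True)
H=dict(extractor=0,release_face=43,slot_mouth=43,lever_pivot=60,lever_tip=150,holster=0,key_handle=13,key_pin=13,key_tip=13,mat=0,pliers=0,tweezers=0,dish=0,ring_clamp=0)
ims=[]
for n in("scene","top"):
    c=cam(n);ims.append(c["image"]);o,_=ray(c,(280,210));print(n,"cam at",o)
    for k,z in H.items():
        for r in mark_of(k,n)[:4]: print(k,np.array(r["xy"]),round(r["conf"],2),at(c,r["xy"],z))
save(cam("scene"),"s0");save(cam("top"),"t0")
E
```

```text
pics
scene cam at [1569.3  562.2 1201. ]
extractor [233.  251.3] 0.67 [617.2 -67.2   0. ]
slot_mouth [250.7 231.9] 0.77 [554.6 -40.5  43. ]
lever_pivot [201.8 218.7] 0.73 [ 594.4 -192.9   60. ]
lever_tip [181.6 190.7] 0.49 [ 598.6 -256.9  150. ]
holster [379.4 250. ] 0.93 [389.3 325.9   0. ]
holster [341.7 234. ] 0.58 [382.1 194.1   0. ]
holster [423.7 259.6] 0.56 [360.3 463.4   0. ]
key_handle [382.8 244.5] 0.48 [374.4 329.6  13. ]
key_handle [253.9 232.9] 0.26 [527.2 -45.1  13. ]
key_pin [379.2 262.9] 0.45 [453.3 346.8  13. ]
key_tip [377.4 270.1] 0.62 [483.3 352.2  13. ]
mat [203.8 197.7] 0.68 [ 452.6 -285.7    0. ]
pliers [300.6 219.3] 0.47 [385.6  49.2   0. ]
tweezers [263.7 206.2] 0.48 [389.2 -86.9   0. ]
dish [402.8 298.9] 0.75 [540.2 455.    0. ]
ring_clamp [154.4 194.6] 0.65 [ 523.9 -444.     0. ]
top cam at [ 244.1  -18.8 1153.6]
extractor [309.1 178.4] 0.91 [616.6 -72.9   0. ]
release_face [297.1 176.1] 0.36 [604.2 -34.5  43. ]
slot_mouth [298.1 194.3] 0.65 [548.9 -45.5  43. ]
lever_pivot [353.4 184.2] 0.59 [ 600.  -200.7   60. ]
lever_pivot [299.7 177.3] 0.23 [596.3 -42.3  60. ]
lever_tip [378.1 178.9] 0.69 [ 595.9 -249.8  150. ]
holster [123.8 240.5] 0.78 [338.6 444.8   0. ]
holster [208.  242.1] 0.74 [372.5 197.9   0. ]
holster [167.2 237.3] 0.68 [367.8 320.5   0. ]
key_pin [166.  207.4] 0.56 [454.4 340.   13. ]
key_tip [165.6 199.3] 0.47 [478.7 346.7  13. ]
key_tip [254.2 254.4] 0.27 [356.6  54.9  13. ]
mat [374.2 248.9] 0.71 [ 430.  -293.7    0. ]
pliers [255.5 253.4] 0.61 [361.4  52.5   0. ]
dish [132.3 174.5] 0.97 [542.6 469.1   0. ]
```

Run:
```python
from h import *
s=cv2.imread('pics/s0.png');t=cv2.imread('pics/t0.png')
cv2.imwrite('pics/s0c.png',cv2.resize(s[160:340,130:470],None,fx=2.35,fy=2.35,interpolation=cv2.INTER_CUBIC)) 
cv2.imwrite('pics/t0c.png',cv2.resize(t[130:310,90:430],None,fx=2.35,fy=2.35,interpolation=cv2.INTER_CUBIC))
```

```text
(no output)
```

View pics/s0c.png

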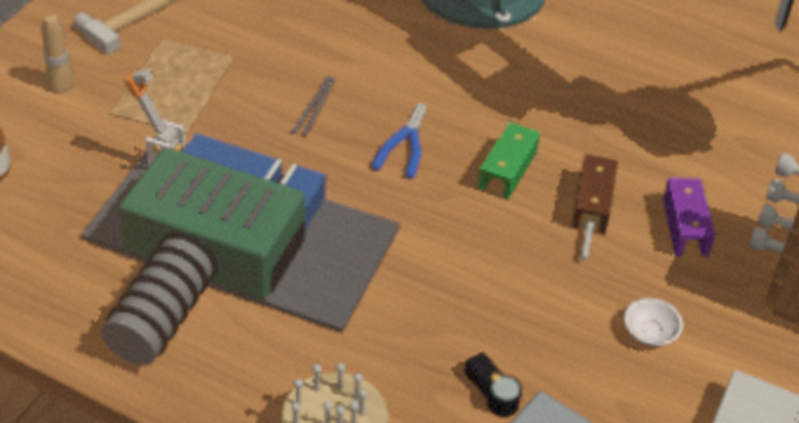

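View pics/t0c.png

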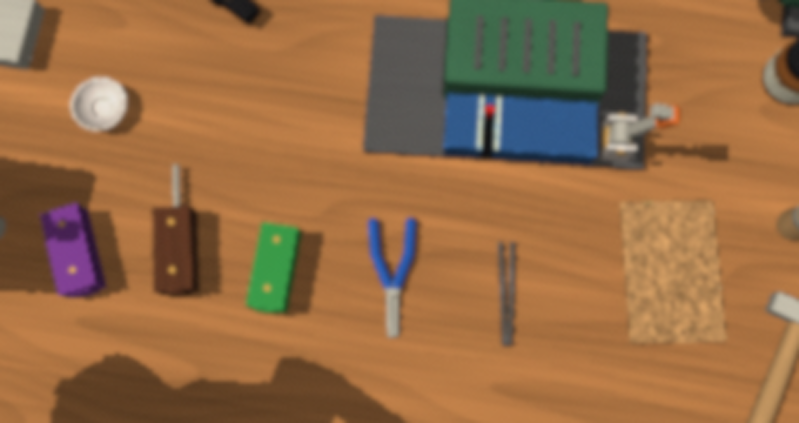

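The brown holster (scene about (383,243), top (167,237)) is the one with the pin. The green (341,234) and purple (424,260) ones are look-alikes. The extractor opens towards world +y. Next I fit poses from silhouettes.

```bash
cat >> h.py <<'E'
from scipy.optimize import minimize
def box(x0,x1,y0,y1,z0,z1): return np.array([[x,y,z] for x in(x0,x1) for y in(y0,y1) for z in(z0,z1)],float)
def place(P,p):
    c,s=np.cos(p[2]),np.sin(p[2]); return P@np.array([[c,s,0],[-s,c,0],[0,0,1]])+[p[0],p[1],0]
def sil(c,P,S=8):
    m=np.zeros((420,560),np.uint8);h=cv2.convexHull(proj(c,P).astype(np.float32))
    big=np.round(((h+0.5)*16*1-8)).astype(np.int32) 
    cv2.fillConvexPoly(m,big,255,cv2.LINE_AA,4); return m/255.
def fit(terms,p0):
    f=lambda p: sum((np.abs(sil(c,place(P,p))-m)*w).sum() for c,P,m,w in terms)
    best=None
    p=np.array(p0,float)
    for d in((15,15,.15),(4,4,.05),(2,2,.02)):
        S=np.array([p]+[p+np.eye(3)[i]*d[i] for i in range(3)])
        r=minimize(f,p,method='Nelder-Mead',options=dict(initial_simplex=S,xatol=.02,fatol=.05));p=r.x
    return p,r.fun
def hsv(c): return cv2.cvtColor(c["image"],cv2.COLOR_RGB2HSV).astype(int)
E
python3 - <<'E'
from h import *
np.set_printoptions(precision=2,suppress=True)
C={n:cam(n) for n in("scene","top")}
one=np.ones((420,560))
for n,c in C.items():
    H=hsv(c);h,s,v=H[...,0],H[...,1],H[...,2]
    blue=((h>100)&(h<125)&(s>110)).astype(np.uint8)
    blue=cv2.morphologyEx(blue,cv2.MORPH_CLOSE,np.ones((9,9)))
    k,l,st,_=cv2.connectedComponentsWithStats(blue)
    b=l==1+np.argmax(st[1:,4])
    if n=="top":
        # closed ledge, incl. front face
        p,e=fit([(c,box(-70,0,-95,95,30,56),b.astype(float),one)],(617,-70,0)); print(n,"blue",p,e,b.sum())
    g=((h>50)&(h<90)&(s>40)&(v<140)).astype(np.uint8);g=cv2.morphologyEx(g,cv2.MORPH_CLOSE,np.ones((7,7)))
    k,l,st,cc=cv2.connectedComponentsWithStats(g)
    sel=[i for i in range(1,k) if st[i,4]>800]; print([(st[i],cc[i]) for i in sel])
    i=min(sel,key=lambda i:np.hypot(*(cc[i]-proj(c,[[677,-70,60]])[0])))
    if n=="top": p2,e=fit([(c,box(2,122,-100,100,12,95),(l==i).astype(float),one)],(617,-70,0)); print(n,"green",p2,e,(l==i).sum())
    for r in masks_of("holster",n)[:3]:
        if n=="top" and abs(r["xy"][0]-167)>15 or n=="scene" and abs(r["xy"][0]-381)>15: continue
        m=r["mask"]; q=proj(c,[[483,349,13],[450,340,13]])
        p,e=fit([(c,box(-59,50,-23,23,0,40),m.astype(float),one)],(378,324,.1)); print(n,"holster",r["conf"],p,e,m.sum())
    for r in masks_of("mat",n)[:1]:
        p,e=fit([(c,box(-90,90,-60,60,0,4),r["mask"].astype(float),one)],(440,-290,0)); print(n,"mat",p,e)
    for nm in("key_pin","key_handle"):
      for r in masks_of(nm,n)[:2]:
        m=r["mask"];ys,xs=np.nonzero(m); print(n,nm,r["conf"],r["xy"],m.sum(),xs.min(),xs.max(),ys.min(),ys.max(), at(c,r["xy"],13))
        if m.sum()<150:
          for y in np.unique(ys): print(y,xs[ys==y].mean(),(ys==y).sum(),at(c,(xs[ys==y].mean(),y),13)[:2])
E
```

```text
[(array([ 325,    0,  204,  171, 9969], dtype=int32), array([422.06,  73.21])), (array([  54,  205,   57,   48, 1471], dtype=int32), array([ 79.06, 225.22])), (array([ 181,  223,   79,   63, 2345], dtype=int32), array([223.49, 248.12]))]
scene holster 0.96 [358.31 323.95   0.2 ] 186.8235294117647 373
scene mat [ 443.53 -293.16    0.18] 308.97254901960787
scene key_pin 0.43 [379.0, 257.4] 65 378 384 252 267 [432.19 338.3   13.  ]
252 381.0 5 [407.72 335.82]
253 381.5 6 [410.96 338.67]
254 381.0 7 [415.72 338.77]
255 381.0 7 [419.7  340.24]
256 380.5 6 [424.42 340.33]
257 380.5 6 [428.36 341.79]
258 380.0 5 [433.05 341.89]
259 379.5 4 [437.71 341.99]
260 379.0 3 [442.36 342.08]
261 379.0 3 [446.25 343.53]
262 379.0 3 [450.12 344.97]
263 379.0 3 [453.98 346.41]
264 378.5 2 [458.56 346.5 ]
265 378.5 2 [462.39 347.93]
266 378.5 2 [466.2  349.36]
267 378.0 1 [470.74 349.44]
scene key_pin 0.3 [406.0, 295.3] 374 396 419 287 306 [534.27 460.16  13.  ]
scene key_handle 0.64 [378.4, 258.0] 57 378 383 252 268 [435.45 337.54  13.  ]
252 381.0 3 [407.72 335.82]
253 381.0 5 [411.72 337.3 ]
254 381.
[... 777 characters left out ...]
6]))]
top green [626.29 -75.28   0.11] 595.9529411764705 2840
top holster 0.83 [371.24 323.31   0.23] 94.49019607843137 740
top mat [ 443.58 -295.85    0.17] 260.9372549019608
top key_handle 0.41 [162.6, 209.9] 47 163 165 201 216 [445.26 348.36  13.  ]
201 164.5 2 [473.03 348.82]
202 164.0 3 [469.76 349.62]
203 164.0 3 [466.73 348.94]
204 164.0 3 [463.7  348.25]
205 164.0 3 [460.67 347.57]
206 164.0 3 [457.66 346.89]
207 164.0 3 [454.64 346.21]
208 164.0 3 [451.63 345.53]
209 164.0 3 [448.62 344.86]
210 164.0 3 [445.61 344.18]
211 164.0 3 [442.61 343.5 ]
212 164.0 3 [439.61 342.83]
213 164.0 3 [436.62 342.15]
214 164.0 3 [433.63 341.48]
215 164.0 3 [430.64 340.8 ]
216 164.0 3 [427.66 340.13]
```

Run:
```python
from h import *
from scipy.spatial.transform import Rotation as Ro
np.set_printoptions(precision=2,suppress=True)
o=observe();print(o); R=Ro.from_euler('xyz',o["eef_rot"]).as_matrix();print(R)
a=np.arctan2(R[1,1],R[0,1]);print("jaw yaw",a,"turn to", [((np.pi/2+.22)-a+np.pi/2)%np.pi-np.pi/2])
c=cam("top")
# extractor residual check: overlay
im=c["image"][:,:,::-1].copy()
for p,col in(((622,-76,.09),(0,0,255)),((615,-73,.2),(0,255,255))):
  for z,b in((56,(-70,0,-95,95)),(95,(2,122,-100,100)),(12,(-70,120,-165,200))):
    P=np.array([[b[i],b[j],z] for i,j in((0,2),(1,2),(1,3),(0,3))],float)
    q=np.round(proj(c,place(P,p))*16).astype(int); cv2.polylines(im,[q],True,col,1,cv2.LINE_AA,4)
cv2.imwrite('pics/ov.png',cv2.resize(im[110:220,220:400],None,fx=4.4,fy=4.4,interpolation=cv2.INTER_CUBIC))
```

```text
{'time': 2.1, 'qpos': array([ 1.19,  0.09,  1.37,  0.  ,  1.68, -0.1 ]), 'joint_velocities': array([0., 0., 0., 0., 0., 0.]), 'effort': array([ -0.  , -34.  , -30.26,   0.07,   0.02,  -0.  ]), 'tcp_pos': array([152.95, 528.32, 404.73]), 'eef_rot': array([3.14, 0.  , 2.86]), 'wrist_force': array([-0.39, -0.3 , -0.44]), 'ft_torque': array([-0.02, -0.03, -0.01]), 'width': 93.73749287711526}
[[-0.96  0.28  0.  ]
 [ 0.28  0.96  0.  ]
 [-0.    0.   -1.  ]]
jaw yaw 1.2889625063668282 turn to [np.float64(0.5018338204280681)]
```

View pics/ov.png

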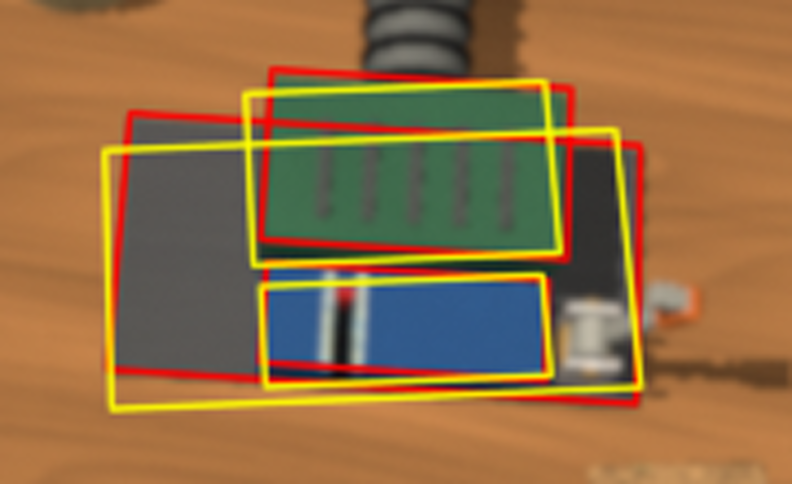

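The red overlay (yaw about 0.09–0.10, origin about (621,-76)) fits the plate and box, and the slot shows at top pixel (298,194). The pin line agrees in both cameras: through (450,345), yaw 0.22. Going to the pin.

Emit:
{"method": "jog_arm", "body": {
  "commands": [
    {"travel": [42, -26, 0], "twist": [0, 0, 0.1], "grip": 50},
    {"travel": [43, -26, 0], "twist": [0, 0, 0.1], "grip": 50},
    {"travel": [42, -26, 0], "twist": [0, 0, 0.1], "grip": 50},
    {"travel": [43, -26, 0], "twist": [0, 0, 0.1], "grip": 50},
    {"travel": [42, -26, 0], "twist": [0, 0, 0.1], "grip": 50},
    {"travel": [43, -27, -40], "twist": [0, 0, 0], "grip": 40},
    {"travel": [42, -27, -40], "twist": [0, 0, 0], "grip": 40},
    {"travel": [0, 0, -40], "grip": 40},
    {"travel": [0, 0, 0], "grip": 40}
  ],
  "newtons": 30
}}

```text
invalid input
```

Emit:
{"method": "jog_arm", "body": {
  "commands": [
    {"travel": [42, -26, 0], "twist": [0, 0, 0.1], "grip": 50},
    {"travel": [43, -26, 0], "twist": [0, 0, 0.1], "grip": 50},
    {"travel": [42, -26, 0], "twist": [0, 0, 0.1], "grip": 50},
    {"travel": [43, -26, 0], "twist": [0, 0, 0.1], "grip": 50},
    {"travel": [42, -26, 0], "twist": [0, 0, 0.1], "grip": 50},
    {"travel": [43, -27, -40], "twist": [0, 0, 0], "grip": 40},
    {"travel": [42, -27, -40], "twist": [0, 0, 0], "grip": 40},
    {"travel": [0, 0, -40], "twist": [0, 0, 0], "grip": 40},
    {"travel": [0, 0, 0], "twist": [0, 0, 0], "grip": 40}
  ],
  "newtons": 30
}}

```text
time: 3.28
tcp_pos: [447.0, 344.7, 282.9]
eef_rot: [-3.139, -0.008, -2.925]
wrist_force: [-0.1, -1.1, 0.2]
width: 39.9
```

Emit:
{"method": "jog_arm", "body": {
  "commands": [
    {"travel": [0, 0, -40], "twist": [0, 0, 0], "grip": 40},
    {"travel": [0, 0, -30], "twist": [0, 0, 0], "grip": 40},
    {"travel": [0, 0, -11], "twist": [0, 0, 0], "grip": 40},
    {"travel": [0, 0, 0], "twist": [0, 0, 0], "grip": 0},
    {"travel": [0, 0, 0], "twist": [0, 0, 0], "grip": 0},
    {"travel": [0, 0, 0], "twist": [0, 0, 0], "grip": 0}
  ],
  "newtons": 30
}}

```text
time: 4.03
tcp_pos: [448.0, 346.2, 207.7]
eef_rot: [3.14, 0.003, -2.923]
wrist_force: [-0.5, 0.4, -0.0]
width: 13.6
```

Run:
```python
from h import *
o=observe();print(o["tcp_pos"],o["width"],o["wrist_force"],o["eef_rot"])
```

```text
[448.00219621 346.22751924 207.71434301] 13.558868498198983 [-0.51191861  0.38562708 -0.02850213] [ 3.14045830e+00  2.93638164e-03 -2.92319388e+00]
```

Emit:
{"method": "jog_arm", "body": {
  "commands": [
    {"travel": [0, 0, 0], "twist": [0, 0, 0], "grip": 0},
    {"travel": [0, 0, 0], "twist": [0, 0, 0], "grip": 0},
    {"travel": [0, 0, 0], "twist": [0, 0, 0], "grip": 0}
  ],
  "newtons": 30
}}

```text
time: 4.4
tcp_pos: [448.0, 346.0, 206.8]
eef_rot: [3.141, 0.002, -2.923]
wrist_force: [2.1, -0.5, 3.4]
width: 7.2
```

Emit:
{"method": "jog_arm", "body": {
  "commands": [
    {"travel": [10, 2.2, 0], "twist": [0, 0, 0], "grip": 0},
    {"travel": [20, 4.5, 0], "twist": [0, 0, 0], "grip": 0},
    {"travel": [20, 4.5, 0], "twist": [0, 0, 0], "grip": 0},
    {"travel": [20, 4.5, 0], "twist": [0, 0, 0], "grip": 0},
    {"travel": [20, 4.5, 0], "twist": [0, 0, 0], "grip": 0},
    {"travel": [20, 4.5, 0], "twist": [0, 0, 0], "grip": 0},
    {"travel": [20, 4.5, 0], "twist": [0, 0, 0], "grip": 0},
    {"travel": [0, 0, 0], "twist": [0, 0, 0], "grip": 0}
  ],
  "newtons": 30
}}

```text
time: 5.4
tcp_pos: [579.4, 375.1, 206.4]
eef_rot: [3.141, 0.004, -2.924]
wrist_force: [2.7, -1.0, 4.3]
width: 6.9
```

Emit:
{"method": "jog_arm", "body": {
  "commands": [
    {"travel": [0, 0, 0], "twist": [0, 0, 0], "grip": 40},
    {"travel": [0, 0, 0], "twist": [0, 0, 0], "grip": 40},
    {"travel": [0, 0, 0], "twist": [0, 0, 0], "grip": 40},
    {"travel": [0, 0, 40], "twist": [0, 0, 0], "grip": 40},
    {"travel": [0, 0, 60], "twist": [0, 0, 0], "grip": 40},
    {"travel": [-40, 40, 20], "twist": [0, 0, 0], "grip": 40},
    {"travel": [-20, 50, 0], "twist": [0, 0, 0], "grip": 40},
    {"travel": [-10, 50, 0], "twist": [0, 0, 0], "grip": 40},
    {"travel": [0, 0, 0], "twist": [0, 0, 0], "grip": 40}
  ]
}}

```text
time: 6.52
tcp_pos: [505.2, 518.2, 324.8]
eef_rot: [3.141, -0.001, -2.918]
wrist_force: [0.6, -0.1, -0.1]
width: 40.1
```

Run:
```python
from h import *
np.set_printoptions(precision=2,suppress=True)
o=observe();print(o["tcp_pos"],o["width"])
one=np.ones((420,560));T=[];ims=[]
for n in("scene","top"):
    c=cam(n);H=hsv(c);h,s,v=H[...,0],H[...,1],H[...,2]
    for k in("key_handle","key_pin","key_tip","slot_mouth","release_face"):
        z=43 if k[0] in"sr" else 13
        for r in mark_of(k,n)[:2]: print(n,k,np.array(r["xy"]),round(r["conf"],2),at(c,r["xy"],z))
    for r in masks_of("key_handle",n)[:1]:
        m=r["mask"]; print(m.sum())
        f=lambda p: np.abs(np.maximum(sil(c,place(box(-45,45,-10,10,0,26),p)),sil(c,place(box(45,107,-4,4,9,17),p)))-m).sum()
        best=min((minimize(f,[475+dx,350,.22],method='Nelder-Mead',options=dict(initial_simplex=[[475+dx,350,.22],[490+dx,350,.22],[475+dx,362,.22],[475+dx,350,.35]])) for dx in(0,20,40)),key=lambda r:r.fun);print(n,"key",best.x,best.fun)
    q=proj(c,[[510,355,13]])[0].astype(int);ims.append(cv2.resize(c["image"][q[1]-35:q[1]+35,q[0]-45:q[0]+45,::-1],None,fx=4.4,fy=4.4,interpolation=cv2.INTER_CUBIC))
cv2.imwrite('pics/k.png',np.hstack(ims))
```

```text
[505.22 518.19 324.79] 40.13976356547641
scene key_handle [374.5 276.2] 0.59 [510.11 353.14  13.  ]
scene key_pin [375.1 295. ] 0.57 [575.98 380.2   13.  ]
scene key_tip [372.2 304.9] 0.66 [613.42 385.8   13.  ]
scene key_tip [375.7 278.3] 0.32 [516.05 359.2   13.  ]
scene slot_mouth [253.6 232.8] 0.59 [553.6  -30.77  43.  ]
217
scene key [509.07 360.91   0.2 ] 96.75686274509803
top key_handle [164.5 190.2] 0.67 [506.03 356.23  13.  ]
top key_pin [163.7 166.3] 0.9 [580.22 375.33  13.  ]
top key_tip [162.7 155.9] 0.85 [612.85 385.76  13.  ]
top slot_mouth [298.8 191.6] 0.81 [557.46 -46.32  43.  ]
top release_face [297.7 175.8] 0.43 [605.44 -36.1   43.  ]
312
top key [500.08 357.22   0.22] 99.87843137254903
```

View pics/k.png

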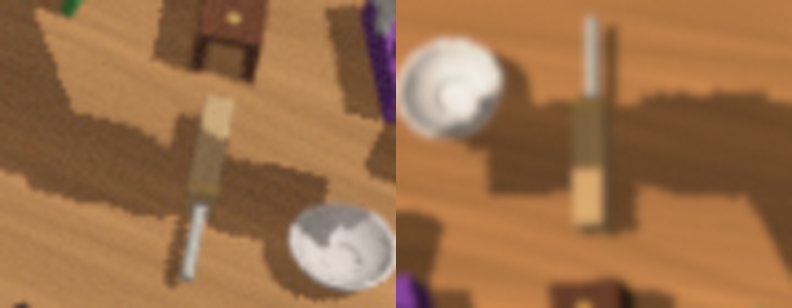

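The key lies clear of the holster (handle centre about (505,357), yaw about 0.225), and the holster is empty. Taking the handle 20 mm ahead of its centre.

Emit:
{"method": "jog_arm", "body": {
  "commands": [
    {"travel": [6, -45, 0], "twist": [0, 0, 0], "grip": 40},
    {"travel": [6, -55, 0], "twist": [0, 0, 0], "grip": 40},
    {"travel": [6, -55, 0], "twist": [0, 0, 0], "grip": 40},
    {"travel": [0, 0, -40], "twist": [0, 0, 0], "grip": 40},
    {"travel": [0, 0, -40], "twist": [0, 0, 0], "grip": 40},
    {"travel": [0, 0, -30], "twist": [0, 0, 0], "grip": 40},
    {"travel": [0, 0, -10], "twist": [0, 0, 0], "grip": 40},
    {"travel": [0, 0, 0], "twist": [0, 0, 0], "grip": 40}
  ]
}}

```text
time: 8.22
tcp_pos: [525.6, 360.1, 205.8]
eef_rot: [-3.142, -0.001, -2.923]
wrist_force: [0.6, -0.2, 0.3]
width: 40.3
```

Emit:
{"method": "jog_arm", "body": {
  "commands": [
    {"travel": [0, 0, 0], "twist": [0, 0, 0], "grip": 0},
    {"travel": [0, 0, 0], "twist": [0, 0, 0], "grip": 0},
    {"travel": [0, 0, 0], "twist": [0, 0, 0], "grip": 0},
    {"travel": [0, 0, 0], "twist": [0, 0, 0], "grip": 0},
    {"travel": [0, 0, 0], "twist": [0, 0, 0], "grip": 0}
  ],
  "newtons": 50
}}

```text
time: 8.85
tcp_pos: [526.0, 360.5, 207.7]
eef_rot: [3.14, 0.003, -2.923]
wrist_force: [-0.1, 1.9, 6.0]
width: 19.6
```

Run:
```python
from h import *
np.set_printoptions(precision=1,suppress=True)
for n,f in(("top","t0"),("scene","s0")):
    c=cam(n);im=cv2.imread(f'pics/{f}.png')
    g=im[...,2].astype(float)  # red channel: strips bright, blue dark
    if n=="top":
        for r in range(172,200,2):
            row=g[r,285:312];print(r,row.astype(int))
        for (u,v) in((298.2,195.2),(298.4,176.6)): print(at(c,(u,v),56),at(c,(u,v),43))
    else:
        for r in range(228,240): print(r,g[r,236:264].astype(int))
    cc=cv2.resize(im[165:205,270:330] if n=="top" else im[210:250,220:280],None,fx=6.5,fy=6.5,interpolation=cv2.INTER_CUBIC)
    cv2.imwrite(f'pics/slot_{n}.png',cc)
a=cv2.imread('pics/slot_top.png');b=cv2.imread('pics/slot_scene.png');cv2.imwrite('pics/slot.png',np.hstack([a,b]))
```

```text
172 [ 49  49  49  50  50  50  52  67 110 153 159 115  66  53  59  91 140 159
 128  77  51  48  48  46  45  45  44]
174 [ 49  50  50  49  49  50  52  73 115 155 160 138 130 132 127 130 159 170
 131  75  51  49  50  50  49  49  50]
176 [ 49  49  50  50  49  48  54  77 125 164 176 175 184 193 192 181 179 175
 130  74  52  49  50  50  50  49  50]
178 [ 49  49  51  49  49  50  55  84 133 165 159 134 121 122 125 136 163 168
 123  67  51  49  50  50  49  49  50]
180 [ 49  49  50  49  50  49  56  87 136 159 133  85  56  51  67 112 160 169
 121  66  50  49  49  50  50  50  49]
182 [ 50  50  49  51  50  50  58  97 150 169 132  70  28  26  59 115 160 162
 114  63  50  50  49  50  49  49  49]
184 [ 50  49  50  50  50  50  60  99 151 167 123  61  24  28  68 123 159 151
 104  60  50  49  49  49  49  50  49]
186 [ 49  49  50  49  48  50  64 105 156 168 122  58  24  31  74 131 166 152
 102  60  49  49  49  50  49  50  49]
188 [ 49  49  50  50  49  52  66 110 158 166 117  51  21  33  75 129 158 137
  90  57  50  51  50  50  49  49  49]
190 [ 49  49  49  49  49  51  72 119 163 166 114  48  21  35  87 
[... 1235 characters left out ...]
5  79  83  91]
234 [ 84  81  78  76  78  74  91 140 179 164  99  64  64  79 113 167 198 174
 108  78  76  70  75  74  76  73  74  76]
235 [ 86  85  84  82  79  84 115 166 176 121  73  66  60  68 120 178 189 127
  80  71  74  78  77  71  76  77  75  71]
236 [ 90  86  87  84  85  88 104 127 122  81  65  63  64  95 162 188 149  87
  78  73  74  75  70  77  73  75  78  74]
237 [ 96  91  86  85  87  87  92  93  89  80  76  70  72 125 176 169 109  77
  76  73  72  74  75  73  72  74  73  78]
238 [100  91  84  83  85  87  86  86  87  87  86  82  83 106 130 113  84  73
  75  73  73  72  79  77  72  75  73  74]
239 [92 86 83 84 89 83 84 86 90 86 88 86 87 91 94 88 83 77 74 76 73 75 77 71
 77 74 74 73]
```

View pics/slot.png

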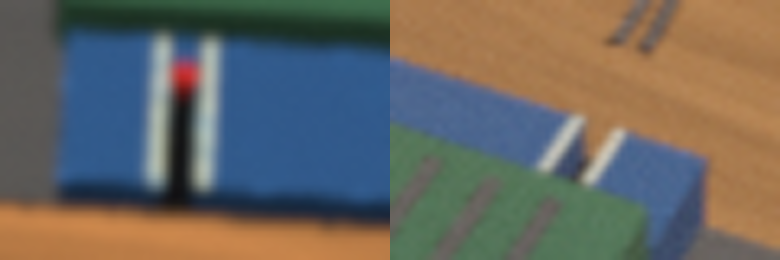

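Run:
```python
from h import *
np.set_printoptions(precision=1,suppress=True)
c=cam("top");im=cv2.imread('pics/t0.png')[...,2].astype(float)
P=[]
for r in range(173,192):
    row=im[r,285:312];th=(row[:5].mean()+row.max())/2
    i=np.nonzero(row>th)[0];a,b=i[0],i[-1]
    l=a-(row[a]-th)/(row[a]-row[a-1]);q=b+(row[b]-th)/(row[b]-row[b+1]);P.append(at(c,(285+(l+q)/2,r),56))
P=np.array(P);s=np.polyfit(P[:,0],P[:,1],1);print("top slot line slope",s[0],np.arctan(s[0]),"y at 547",np.polyval(s,547),"at 600",np.polyval(s,600),P[[0,-1]])
c=cam("scene");im=cv2.imread('pics/s0.png')[...,2].astype(float)
Q=[]
for rows,c0 in((range(229,236),(247.5,243.4)),(range(232,238),(253.2,250.2))):
    L=[]
    for r in rows:
        x0=int(round(np.interp(r,[rows[0],rows[-1]],c0)));xs=np.arange(x0-2,x0+3);w=np.clip(im[r,xs]-110,0,None);L.append(at(c,((xs*w).sum()/w.sum(),r),56))
    L=np.array(L);k=np.polyfit(L[:,0],L[:,1],1);print("scene strip slope",k[0],"y at 547,600",np.polyval(k,[547,600]),L[[0,-1]])
o=observe();print(o["tcp_pos"],o["eef_rot"])
```

```text
top slot line slope 0.08850076854416553 0.08827079095009017 y at 547 -41.66912631787633 at 600 -36.97858558503555 [[610.  -35.9  56. ]
 [554.9 -41.1  56. ]]
scene strip slope 0.05484050902218213 y at 547,600 [-48.3 -45.4] [[559.  -46.9  56. ]
 [588.1 -45.6  56. ]]
scene strip slope 0.1971683083379102 y at 547,600 [-30.9 -20.5] [[563.3 -28.   56. ]
 [585.5 -23.7  56. ]]
[526.  360.5 207.7] [ 3.1  0.  -2.9]
```

Emit:
{"method": "jog_arm", "body": {
  "commands": [
    {"travel": [0, 0, 30], "twist": [0, 0, 0], "grip": 0},
    {"travel": [0, 0, 60], "twist": [0, 0, 0], "grip": 0},
    {"travel": [-10, -40, 0], "twist": [0, 0, -0.03], "grip": 0},
    {"travel": [-10, -50, 0], "twist": [0, 0, -0.03], "grip": 0},
    {"travel": [-10, -50, 0], "twist": [0, 0, -0.03], "grip": 0},
    {"travel": [-10, -50, 0], "twist": [0, 0, -0.02], "grip": 0},
    {"travel": [-10, -50, 0], "twist": [0, 0, -0.02], "grip": 0},
    {"travel": [-10, -50, 0], "twist": [0, 0, 0], "grip": 0},
    {"travel": [-10, -50, 0], "twist": [0, 0, 0], "grip": 0},
    {"travel": [-11, -40, 0], "twist": [0, 0, 0], "grip": 0},
    {"travel": [0, -29, -20], "twist": [0, 0, 0], "grip": 0},
    {"travel": [0, 0, -30], "twist": [0, 0, 0], "grip": 0},
    {"travel": [0, 0, 0], "twist": [0, 0, 0], "grip": 0},
    {"travel": [0, 0, 0], "twist": [0, 0, 0], "grip": 0}
  ]
}}

```text
time: 10.8
tcp_pos: [444.7, -48.8, 246.4]
eef_rot: [-3.142, 0.0, -3.053]
wrist_force: [-0.4, -0.3, -1.2]
width: 19.6
```

Run:
```python
from h import *
np.set_printoptions(precision=2,suppress=True)
o=observe();print(o["tcp_pos"],o["eef_rot"],o["width"],o["wrist_force"])
for n in("scene","top"):
    c=cam(n)
    for k in("key_handle","key_tip","slot_mouth","release_face"):
        for r in mark_of(k,n)[:2]: print(n,k,np.array(r["xy"]),round(r["conf"],2),at(c,r["xy"],43))
    if n=="scene": cv2.imwrite('pics/app.png',cv2.resize(c["image"][195:255,205:295,::-1],None,fx=8,fy=8,interpolation=cv2.INTER_CUBIC))
```

```text
[444.68 -48.82 246.41] [-3.14  0.   -3.05] 19.607439761691648 [-0.44 -0.32 -1.21]
scene key_handle [268.8 203. ] 0.73 [409.63 -56.88  43.  ]
scene key_tip [254.6 226.4] 0.73 [527.59 -42.22  43.  ]
scene key_tip [202.  195.7] 0.53 [ 487.16 -266.18   43.  ]
scene slot_mouth [255.6 230.4] 0.69 [541.45 -30.69  43.  ]
top key_handle [293.5 236.5] 0.53 [422.15 -50.28  43.  ]
top key_tip [304.3 255. ] 0.64 [374.34 -88.43  43.  ]
top slot_mouth [375.3 247.6] 0.72 [ 427.3  -286.18   43.  ]
```

View pics/app.png

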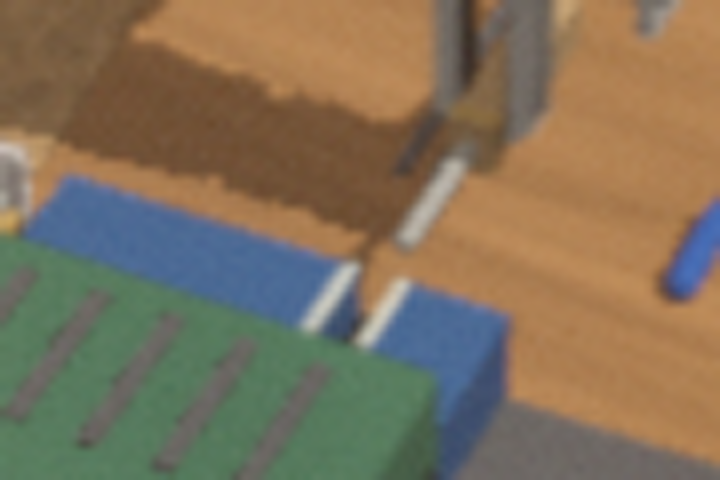

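The pin lines up with the slot in the scene view: at row 300 of the crop its line is at column ~361 and the slot middle at ~363. It is about 8 mm too high, so I lower it and then insert.

Emit:
{"method": "jog_arm", "body": {
  "commands": [
    {"travel": [0, 0, -8], "twist": [0, 0, 0], "grip": 0},
    {"travel": [0, 0, 0], "twist": [0, 0, 0], "grip": 0},
    {"travel": [12, 1, 0], "twist": [0, 0, 0], "grip": 0},
    {"travel": [10, 0.9, 0], "twist": [0, 0, 0], "grip": 0},
    {"travel": [10, 0.9, 0], "twist": [0, 0, 0], "grip": 0},
    {"travel": [10, 0.9, 0], "twist": [0, 0, 0], "grip": 0},
    {"travel": [0, 0, 0], "twist": [0, 0, 0], "grip": 0}
  ]
}}

```text
time: 12.18
tcp_pos: [487.3, -45.2, 237.9]
eef_rot: [3.141, 0.0, -3.053]
wrist_force: [0.1, 0.5, -1.3]
width: 19.9
```

Run:
```python
from h import *
np.set_printoptions(precision=2,suppress=True)
o=observe();print(o["tcp_pos"],o["eef_rot"],o["width"],o["wrist_force"],o["ft_torque"])
c=cam("scene");cv2.imwrite('pics/ins.png',cv2.resize(c["image"][195:255,205:295,::-1],None,fx=8,fy=8,interpolation=cv2.INTER_CUBIC))
```

```text
[487.35 -45.23 237.95] [ 3.14  0.   -3.05] 19.860073659111382 [ 0.11  0.46 -1.25] [ 0.05 -0.01  0.01]
```

View pics/ins.png

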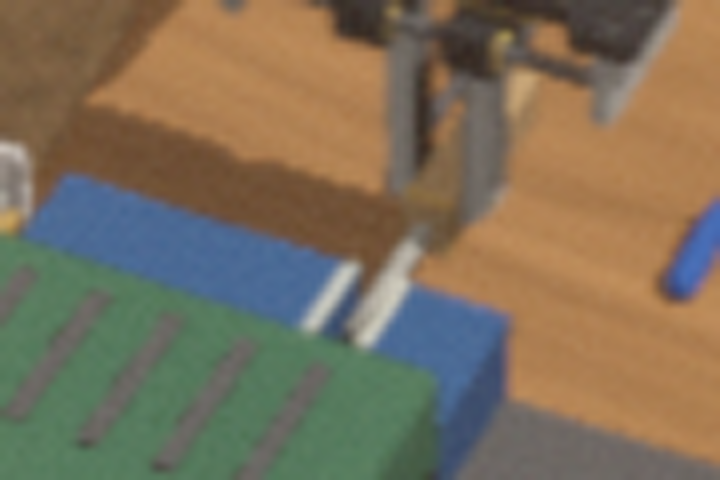

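The pin is in the slot with no contact force.

Emit:
{"method": "jog_arm", "body": {
  "commands": [
    {"travel": [8, 0.7, 0], "twist": [0, 0, 0], "grip": 0},
    {"travel": [8, 0.7, 0], "twist": [0, 0, 0], "grip": 0},
    {"travel": [0, 0, 0], "twist": [0, 0, 0], "grip": 0}
  ]
}}

```text
time: 12.6
tcp_pos: [503.1, -43.9, 238.0]
eef_rot: [3.142, 0.0, -3.053]
wrist_force: [-0.4, -1.2, -0.0]
width: 19.5
```

Emit:
{"method": "jog_arm", "body": {
  "commands": [
    {"travel": [4, 0.4, 0], "twist": [0, 0, 0], "grip": 0},
    {"travel": [0, 0, 0], "twist": [0, 0, 0], "grip": 0}
  ]
}}

```text
time: 12.85
tcp_pos: [506.7, -43.5, 238.0]
eef_rot: [3.141, 0.0, -3.053]
wrist_force: [0.1, -1.2, -0.8]
width: 19.3
```

Emit:
{"method": "jog_arm", "body": {
  "commands": [
    {"travel": [4, 0.4, 0], "twist": [0, 0, 0], "grip": 0},
    {"travel": [0, 0, 0], "twist": [0, 0, 0], "grip": 0}
  ]
}}

```text
time: 13.1
tcp_pos: [510.8, -43.1, 238.0]
eef_rot: [3.142, 0.0, -3.053]
wrist_force: [-1.2, -0.3, -0.8]
width: 19.8
```

Emit:
{"method": "jog_arm", "body": {
  "commands": [
    {"travel": [3, 0.3, 0], "twist": [0, 0, 0], "grip": 0},
    {"travel": [0, 0, 0], "twist": [0, 0, 0], "grip": 0}
  ]
}}

```text
time: 13.35
tcp_pos: [513.7, -42.8, 238.0]
eef_rot: [3.142, 0.0, -3.053]
wrist_force: [-0.3, -0.1, -1.1]
width: 19.6
```

Emit:
{"method": "jog_arm", "body": {
  "commands": [
    {"travel": [2, 0.2, 0], "twist": [0, 0, 0], "grip": 0},
    {"travel": [0, 0, 0], "twist": [0, 0, 0], "grip": 0}
  ]
}}

```text
time: 13.6
tcp_pos: [515.3, -42.6, 237.8]
eef_rot: [3.141, -0.002, -3.053]
wrist_force: [-1.1, -0.1, -0.3]
width: 19.4
```

Emit:
{"method": "jog_arm", "body": {
  "commands": [
    {"travel": [2, 0.2, 0], "twist": [0, 0, 0], "grip": 0},
    {"travel": [0, 0, 0], "twist": [0, 0, 0], "grip": 0}
  ]
}}

```text
time: 13.85
tcp_pos: [517.3, -42.4, 237.8]
eef_rot: [3.141, -0.001, -3.053]
wrist_force: [-4.0, -0.4, -0.3]
width: 19.6
```

Emit:
{"method": "jog_arm", "body": {
  "commands": [
    {"travel": [2, 0.2, 0], "twist": [0, 0, 0], "grip": 0},
    {"travel": [0, 0, 0], "twist": [0, 0, 0], "grip": 0}
  ]
}}

```text
time: 14.1
tcp_pos: [519.4, -42.2, 237.7]
eef_rot: [3.141, -0.001, -3.053]
wrist_force: [-4.2, -1.1, 0.3]
width: 19.5
```

Emit:
{"method": "jog_arm", "body": {
  "commands": [
    {"travel": [2, 0.2, 0], "twist": [0, 0, 0], "grip": 0},
    {"travel": [0, 0, 0], "twist": [0, 0, 0], "grip": 0}
  ]
}}

```text
time: 14.35
tcp_pos: [521.3, -42.0, 237.7]
eef_rot: [3.141, -0.002, -3.053]
wrist_force: [-5.5, -0.7, 0.5]
width: 19.6
```

Emit:
{"method": "jog_arm", "body": {
  "commands": [
    {"travel": [1.5, 0.1, 0], "twist": [0, 0, 0], "grip": 0},
    {"travel": [0, 0, 0], "twist": [0, 0, 0], "grip": 0}
  ]
}}

```text
time: 14.6
tcp_pos: [522.0, -42.0, 237.5]
eef_rot: [3.141, -0.005, -3.053]
wrist_force: [-8.6, -0.8, 2.9]
width: 19.9
```

The button is at the bottom. Pushing the slide sideways in stages and watching the press force.

Emit:
{"method": "jog_arm", "body": {
  "commands": [
    {"travel": [-0.3, 4, 0], "twist": [0, 0, 0], "grip": 0},
    {"travel": [-0.5, 6, 0], "twist": [0, 0, 0], "grip": 0},
    {"travel": [-0.5, 6, 0], "twist": [0, 0, 0], "grip": 0},
    {"travel": [-0.5, 6, 0], "twist": [0, 0, 0], "grip": 0},
    {"travel": [-0.5, 6, 0], "twist": [0, 0, 0], "grip": 0}
  ],
  "newtons": 60
}}

```text
time: 15.22
tcp_pos: [519.6, -14.2, 237.5]
eef_rot: [-3.141, -0.005, -3.054]
wrist_force: [-9.2, -1.4, 2.6]
width: 19.6
```

Emit:
{"method": "jog_arm", "body": {
  "commands": [
    {"travel": [-0.5, 6, 0], "twist": [0, 0, 0], "grip": 0},
    {"travel": [-0.5, 6, 0], "twist": [0, 0, 0], "grip": 0},
    {"travel": [-0.5, 6, 0], "twist": [0, 0, 0], "grip": 0},
    {"travel": [-0.5, 6, 0], "twist": [0, 0, 0], "grip": 0},
    {"travel": [-0.5, 6, 0], "twist": [0, 0, 0], "grip": 0}
  ]
}}

```text
time: 15.85
tcp_pos: [517.0, 15.9, 237.5]
eef_rot: [-3.141, -0.006, -3.054]
wrist_force: [-9.4, -1.9, 3.1]
width: 19.0
```

Emit:
{"method": "jog_arm", "body": {
  "commands": [
    {"travel": [-0.5, 6, 0], "twist": [0, 0, 0], "grip": 0},
    {"travel": [-0.5, 6, 0], "twist": [0, 0, 0], "grip": 0},
    {"travel": [-0.5, 6, 0], "twist": [0, 0, 0], "grip": 0},
    {"travel": [-0.4, 5, 0], "twist": [0, 0, 0], "grip": 0},
    {"travel": [0, 0, 0], "twist": [0, 0, 0], "grip": 0}
  ]
}}

```text
time: 16.48
tcp_pos: [514.9, 39.4, 237.5]
eef_rot: [3.141, -0.006, -3.053]
wrist_force: [-10.3, -0.9, 3.3]
width: 19.5
```

Emit:
{"method": "jog_arm", "body": {
  "commands": [
    {"travel": [-0.5, 6, 0], "twist": [0, 0, 0], "grip": 0},
    {"travel": [-0.3, 4, 0], "twist": [0, 0, 0], "grip": 0},
    {"travel": [0, 0, 0], "twist": [0, 0, 0], "grip": 0}
  ]
}}

```text
time: 16.85
tcp_pos: [514.1, 48.9, 237.4]
eef_rot: [-3.14, -0.006, -3.054]
wrist_force: [-9.7, -3.2, 2.5]
width: 19.3
```

Emit:
{"method": "jog_arm", "body": {
  "commands": [
    {"travel": [-0.3, 3, 0], "twist": [0, 0, 0], "grip": 0},
    {"travel": [0, 0, 0], "twist": [0, 0, 0], "grip": 0}
  ]
}}

```text
time: 17.1
tcp_pos: [513.9, 51.3, 237.0]
eef_rot: [-3.139, -0.007, -3.054]
wrist_force: [-9.5, -4.1, 1.6]
width: 19.6
```

Emit:
{"method": "jog_arm", "body": {
  "commands": [
    {"travel": [-0.2, 3, 0], "twist": [0, 0, 0], "grip": 0},
    {"travel": [0, 0, 0], "twist": [0, 0, 0], "grip": 0}
  ]
}}

```text
time: 17.35
tcp_pos: [513.8, 53.3, 236.9]
eef_rot: [-3.136, -0.007, -3.055]
wrist_force: [-7.9, -8.9, 1.0]
width: 19.4
```

Emit:
{"method": "jog_arm", "body": {
  "commands": [
    {"travel": [-0.2, 2, 0], "twist": [0, 0, 0], "grip": 0},
    {"travel": [0, 0, 0], "twist": [0, 0, 0], "grip": 0}
  ]
}}

```text
time: 17.6
tcp_pos: [513.7, 54.2, 236.9]
eef_rot: [-3.132, -0.007, -3.055]
wrist_force: [-7.9, -12.7, 1.1]
width: 19.8
```

Run:
```python
from h import *
np.set_printoptions(precision=2,suppress=True)
o=observe();print(o["tcp_pos"],o["eef_rot"],o["width"],o["wrist_force"],o["ft_torque"])
c=cam("scene");cv2.imwrite('pics/out.png',cv2.resize(c["image"][185:265,190:310,::-1],None,fx=6,fy=6,interpolation=cv2.INTER_CUBIC))
```

```text
[513.74  54.21 236.93] [-3.13 -0.01 -3.06] 19.801346790432483 [ -7.94 -12.71   1.07] [-2.38  1.44 -0.51]
```

View pics/out.png

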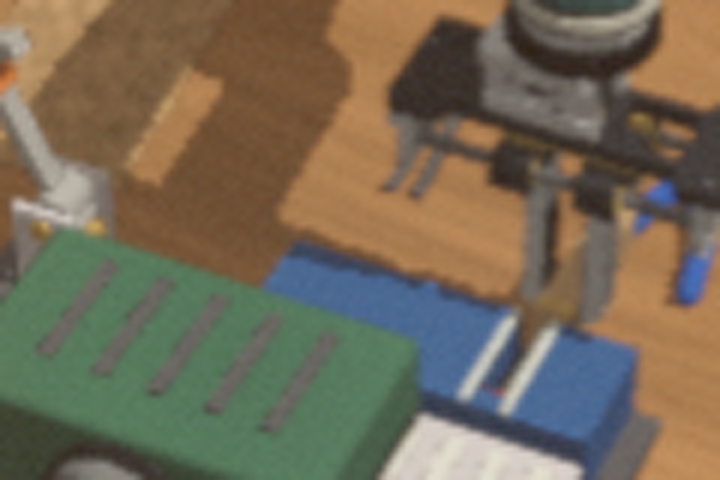

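The slide is at its end stop: the aluminium frame shows and Fy is -12.7 N. I relieve the sideways load and withdraw the pin.

Emit:
{"method": "jog_arm", "body": {
  "commands": [
    {"travel": [0.4, -5, 0], "twist": [0, 0, 0], "grip": 0},
    {"travel": [0.2, -3, 0], "twist": [0, 0, 0], "grip": 0},
    {"travel": [-6, -0.5, 0], "twist": [0, 0, 0], "grip": 0},
    {"travel": [-10, -0.9, 0], "twist": [0, 0, 0], "grip": 0},
    {"travel": [-15, -1.3, 0], "twist": [0, 0, 0], "grip": 0},
    {"travel": [-15, -1.3, 0], "twist": [0, 0, 0], "grip": 0},
    {"travel": [-15, -1.3, 0], "twist": [0, 0, 0], "grip": 0},
    {"travel": [-15, -1.3, 0], "twist": [0, 0, 0], "grip": 0},
    {"travel": [0, 0, 0], "twist": [0, 0, 0], "grip": 0}
  ]
}}

```text
time: 18.77
tcp_pos: [438.4, 42.5, 238.0]
eef_rot: [3.142, 0.0, -3.054]
wrist_force: [0.6, 0.1, -1.3]
width: 19.4
```

Run:
```python
from h import *
np.set_printoptions(precision=2,suppress=True)
o=observe();print(o["tcp_pos"],o["eef_rot"],o["width"],o["wrist_force"],o["ft_torque"])
c=cam("scene")
for k in("key_handle","key_tip","slot_mouth"):
    for r in mark_of(k,"scene")[:2]: print(k,np.array(r["xy"]),round(r["conf"],2),at(c,r["xy"],43))
print("closed slot (547,-39.5)+90y ->",547-8,-39.5+89.6, proj(c,[[539,50,56]]))
im=c["image"][:,:,::-1]
cv2.imwrite('pics/wd.png',cv2.resize(im[175:265,160:310],None,fx=5.3,fy=5.3,interpolation=cv2.INTER_CUBIC))
```

```text
[438.37  42.47 237.96] [ 3.14  0.   -3.05] 19.394833611172125 [ 0.63  0.06 -1.3 ] [ 0.05 -0.05 -0.01]
key_handle [294.3 214.9] 0.7 [419.5   41.05  43.  ]
key_tip [281.3 237.2] 0.62 [528.48  51.87  43.  ]
slot_mouth [280.2 241.5] 0.86 [546.32  57.55  43.  ]
closed slot (547,-39.5)+90y -> 539 50.099999999999994 [[279.25 236.08]]
```

View pics/wd.png

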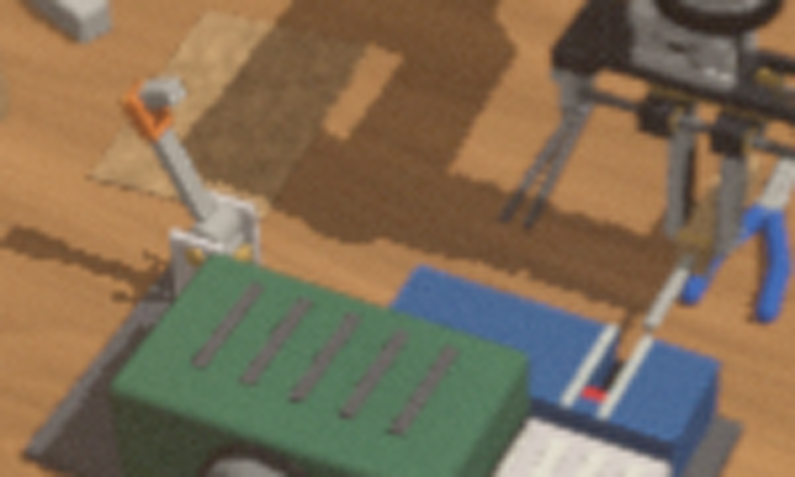

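Slide fully out, pin free. Laying the key on the mat (centre about (443.5,-294.5), yaw 0.175).

Emit:
{"method": "jog_arm", "body": {
  "commands": [
    {"travel": [0, 0, 40], "twist": [0, 0, 0], "grip": 0},
    {"travel": [-1, -30, 30], "twist": [0, 0, 0.02], "grip": 0},
    {"travel": [-1, -45, 0], "twist": [0, 0, 0.02], "grip": 0},
    {"travel": [-1, -50, 0], "twist": [0, 0, 0.02], "grip": 0},
    {"travel": [-1, -50, 0], "twist": [0, 0, 0.03], "grip": 0},
    {"travel": [0, -50, 0], "twist": [0, 0, 0], "grip": 0},
    {"travel": [0, -50, 0], "twist": [0, 0, 0], "grip": 0},
    {"travel": [0, -40, 0], "twist": [0, 0, 0], "grip": 0},
    {"travel": [0, -23, 0], "twist": [0, 0, 0], "grip": 0},
    {"travel": [0, 0, -40], "twist": [0, 0, 0], "grip": 0},
    {"travel": [0, 0, -30], "twist": [0, 0, 0], "grip": 0},
    {"travel": [0, 0, -15], "twist": [0, 0, 0], "grip": 0},
    {"travel": [0, 0, -5], "twist": [0, 0, 0], "grip": 0},
    {"travel": [0, 0, 0], "twist": [0, 0, 0], "grip": 0}
  ]
}}

```text
time: 20.72
tcp_pos: [435.9, -295.5, 218.7]
eef_rot: [-3.141, 0.001, -2.963]
wrist_force: [0.3, 0.2, -1.2]
width: 19.8
```

Emit:
{"method": "jog_arm", "body": {
  "commands": [
    {"travel": [0, 0, -3], "twist": [0, 0, 0], "grip": 0},
    {"travel": [0, 0, -2], "twist": [0, 0, 0], "grip": 0},
    {"travel": [0, 0, 0], "twist": [0, 0, 0], "grip": 0}
  ]
}}

```text
time: 21.1
tcp_pos: [435.5, -295.5, 213.2]
eef_rot: [-3.141, 0.0, -2.963]
wrist_force: [-0.6, 0.2, -1.4]
width: 19.6
```

Emit:
{"method": "jog_arm", "body": {
  "commands": [
    {"travel": [0, 0, -2], "twist": [0, 0, 0], "grip": 0},
    {"travel": [0, 0, 0], "twist": [0, 0, 0], "grip": 0}
  ]
}}

```text
time: 21.35
tcp_pos: [435.6, -295.6, 211.7]
eef_rot: [-3.141, 0.001, -2.963]
wrist_force: [-0.1, 0.4, 2.7]
width: 19.4
```

Emit:
{"method": "jog_arm", "body": {
  "commands": [
    {"travel": [0, 0, 0], "twist": [0, 0, 0], "grip": 40},
    {"travel": [0, 0, 0], "twist": [0, 0, 0], "grip": 40},
    {"travel": [0, 0, 0], "twist": [0, 0, 0], "grip": 40},
    {"travel": [0, 0, 30], "twist": [0, 0, 0], "grip": 40},
    {"travel": [0, 0, 60], "twist": [0, 0, 0], "grip": 40},
    {"travel": [0, 0, 50], "twist": [0, 0, 0], "grip": 0},
    {"travel": [-10, -30, 50], "twist": [0, 0, 0], "grip": 0},
    {"travel": [-20, -50, 0], "twist": [0, 0, 0], "grip": 0},
    {"travel": [-20, -50, 0], "twist": [0, 0, 0], "grip": 0},
    {"travel": [0, 0, 0], "twist": [0, 0, 0], "grip": 0}
  ]
}}

```text
time: 22.6
tcp_pos: [412.1, -403.3, 399.3]
eef_rot: [-3.129, -0.02, -3.016]
wrist_force: [-0.1, 0.7, -0.0]
width: 0.3
```

Run:
```python
from h import *
np.set_printoptions(precision=2,suppress=True)
o=observe();print(o["tcp_pos"],o["eef_rot"],o["width"],o["qpos"])
C={}
ims=[]
# open lever model: pivot ext(-40,-125,60); tip 100 along 25deg from up to -y
p=(621,-76,.09);a=np.radians(25)
L=place(np.array([[-40,-125,60],[-40,-125-100*np.sin(a),60+100*np.cos(a)]]),p);print("model pivot/tip",L)
M={}
for n in("scene","top"):
    c=cam(n);C[n]=c
    for k in("lever_pivot","lever_tip","key_handle","key_tip","mat"):
        for r in mark_of(k,n)[:2]:
            z=dict(lever_pivot=60,lever_tip=150.6,mat=0).get(k,17); print(n,k,np.array(r["xy"]),round(r["conf"],2),at(c,r["xy"],z)); M.setdefault((k,n),r["xy"])
    H=hsv(c);im=c["image"].astype(int);orange=(H[...,0]<12)&(H[...,1]>170)&(im[...,0]>150)
    q=proj(c,L);print(n,"model px",q);ys,xs=np.nonzero(orange);k=np.hypot(xs-q[1,0],ys-q[1,1])<15;print("orange centroid",xs[k].mean(),ys[k].mean(),k.sum());M["o",n]=(xs[k].mean(),ys[k].mean())
    q=proj(c,[[540,-270,60]])[0].astype(int);ims.append(cv2.resize(c["image"][q[1]-45:q[1]+45,q[0]-60:q[0]+60,::-1],None,fx=3.3,fy=3.3,interpolation=cv2.INTER_CUBIC))
for k in("lever_pivot","lever_tip","o"):
    if (k,"top") in M and (k,"scene") in M: print(k,tri(C["scene"],M[k,"scene"],C["top"],M[k,"top"]))
cv2.imwrite('pics/lev.png',np.hstack(ims))
```

```text
[ 412.13 -403.31  399.35] [-3.13 -0.02 -3.02] 0.32029789842655604 [-0.87  0.15  1.31 -0.02  1.68 -2.57]
model pivot/tip [[ 592.4  -204.09   60.  ]
 [ 596.2  -246.18  150.63]]
scene lever_pivot [200.  218.8] 0.78 [ 597.58 -197.52   60.  ]
scene lever_pivot [191.8 209.2] 0.26 [ 573.63 -245.28   60.  ]
scene lever_tip [185.7 191.3] 0.72 [ 595.27 -243.88  150.6 ]
scene key_handle [203.3 187.5] 0.77 [ 424.69 -305.28   17.  ]
scene key_handle [281.1 242. ] 0.63 [523.89  49.64  17.  ]
scene key_tip [379.1 247.3] 0.73 [395.56 324.36  17.  ]
scene key_tip [192.8 206.3] 0.67 [ 522.67 -281.05   17.  ]
scene mat [201.8 196.1] 0.67 [ 449.06 -296.36    0.  ]
scene model px [[199.19 217.1 ]
 [184.91 191.22]]
orange centroid 188.0 200.0 1
top key_handle [378.8 255.7] 0.62 [ 409.62 -304.75   17.  ]
top key_tip [374.  214.1] 0.84 [ 531.04 -278.91   17.  ]
top mat [373.6 247.5] 0.7 [ 433.89 -291.52    0.  ]
top model px [[354.25 186.85]
 [376.84 178.54]]
orange centroid 374.85714285714283 181.0 21
o [ 596.8  -243.63  119.12]
```

View pics/lev.png

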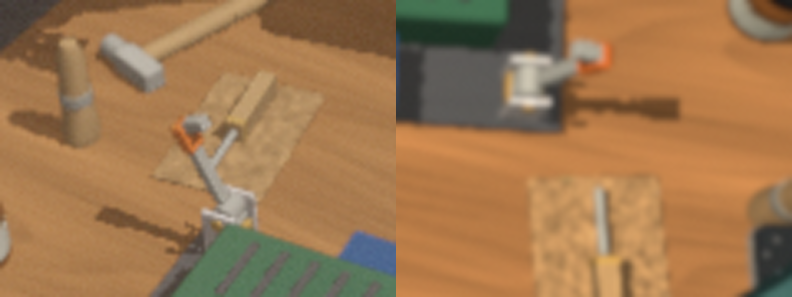

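The key lies flat within the mat. The lever stands open: pivot about (595,-200), tip about (596,-246). q6 is at its limit, so I turn back by -0.09 while moving to the lever's -y side at height.

Emit:
{"method": "jog_arm", "body": {
  "commands": [
    {"travel": [30, 0, 0], "twist": [0, 0, -0.05], "grip": 0},
    {"travel": [40, 10, 0], "twist": [0, 0, -0.04], "grip": 0},
    {"travel": [40, 30, 0], "twist": [0, 0, 0], "grip": 0},
    {"travel": [40, 40, 0], "twist": [0, 0, 0], "grip": 0},
    {"travel": [38, 40, 0], "twist": [0, 0, 0], "grip": 0},
    {"travel": [0, 0, 0], "twist": [0, 0, 0], "grip": 0}
  ],
  "newtons": 30
}}

```text
time: 23.95
tcp_pos: [602.9, -278.3, 399.6]
eef_rot: [-3.129, -0.02, -3.098]
wrist_force: [-0.2, 0.5, 0.0]
width: 0.2
```

Emit:
{"method": "jog_arm", "body": {
  "commands": [
    {"travel": [-2, -8, 0], "twist": [0, 0, 0], "grip": 0},
    {"travel": [0, 0, -35], "twist": [0, 0, 0], "grip": 0},
    {"travel": [-4, 0, -35], "twist": [0, 0, 0], "grip": 0},
    {"travel": [0, 0, 0], "twist": [0, 0, 0], "grip": 0},
    {"travel": [0, 10, 0], "twist": [0, 0, 0], "grip": 0},
    {"travel": [0, 10, 0], "twist": [0, 0, 0], "grip": 0},
    {"travel": [0, 0, 0], "twist": [0, 0, 0], "grip": 0}
  ]
}}

```text
time: 24.82
tcp_pos: [594.9, -268.7, 332.3]
eef_rot: [-3.127, -0.017, -3.102]
wrist_force: [0.6, 0.2, 0.8]
width: 0.4
```

Emit:
{"method": "jog_arm", "body": {
  "commands": [
    {"travel": [-0.9, 10, 0], "twist": [0, 0, 0], "grip": 0},
    {"travel": [-0.9, 10, 0], "twist": [0, 0, 0], "grip": 0},
    {"travel": [0, 0, 0], "twist": [0, 0, 0], "grip": 0}
  ]
}}

```text
time: 25.2
tcp_pos: [592.9, -249.1, 331.2]
eef_rot: [-3.127, -0.018, -3.103]
wrist_force: [1.2, -3.3, 2.7]
width: 0.7
```

Contact with the lever (Fy -3.3 N). Pushing on over the top.

Emit:
{"method": "jog_arm", "body": {
  "commands": [
    {"travel": [-0.9, 10, 0], "twist": [0, 0, 0], "grip": 0},
    {"travel": [-0.9, 10, 0], "twist": [0, 0, 0], "grip": 0},
    {"travel": [-0.9, 10, 0], "twist": [0, 0, 0], "grip": 0}
  ]
}}

```text
time: 25.58
tcp_pos: [589.9, -218.7, 329.8]
eef_rot: [-3.129, -0.02, -3.103]
wrist_force: [0.1, -1.7, 0.7]
width: 0.7
```

Emit:
{"method": "jog_arm", "body": {
  "commands": [
    {"travel": [-0.9, 10, 0], "twist": [0, 0, 0], "grip": 0},
    {"travel": [-0.9, 10, 0], "twist": [0, 0, 0], "grip": 0},
    {"travel": [-0.9, 10, 0], "twist": [0, 0, 0], "grip": 0}
  ]
}}

```text
time: 25.95
tcp_pos: [587.2, -188.5, 329.6]
eef_rot: [-3.13, -0.021, -3.103]
wrist_force: [0.4, -0.6, -0.2]
width: 0.5
```

Emit:
{"method": "jog_arm", "body": {
  "commands": [
    {"travel": [-0.9, 10, 0], "twist": [0, 0, 0], "grip": 0},
    {"travel": [-0.9, 10, 0], "twist": [0, 0, 0], "grip": 0},
    {"travel": [-0.5, 5, 0], "twist": [0, 0, 0], "grip": 0},
    {"travel": [0, 0, 0], "twist": [0, 0, 0], "grip": 0}
  ]
}}

```text
time: 26.45
tcp_pos: [585.1, -164.2, 330.3]
eef_rot: [-3.128, -0.019, -3.103]
wrist_force: [0.3, -0.5, 0.1]
width: 1.1
```

Emit:
{"method": "jog_arm", "body": {
  "commands": [
    {"travel": [0, 0, 60], "twist": [0, 0, 0], "grip": 0},
    {"travel": [-30, 0, 40], "twist": [0, 0, 0], "grip": 0},
    {"travel": [-60, -40, 0], "twist": [0, 0, 0], "grip": 0},
    {"travel": [-60, -40, 0], "twist": [0, 0, 0], "grip": 0},
    {"travel": [-60, -30, 0], "twist": [0, 0, 0], "grip": 0},
    {"travel": [0, 0, 0], "twist": [0, 0, 0], "grip": 0}
  ]
}}

```text
time: 27.2
tcp_pos: [392.3, -263.6, 430.8]
eef_rot: [-3.127, -0.019, -3.11]
wrist_force: [1.2, 0.5, -0.4]
width: 0.2
```

Run:
```python
from h import *
np.set_printoptions(precision=1,suppress=True)
o=observe();print(o["tcp_pos"])
ims=[];p=(621,-76,.09)
a=1.92-np.radians(25)
P=place(np.array([[-40,-125,60],[-40,-125+100*np.sin(a),60+100*np.cos(a)],[-35,-5,56]]),p)
for n in("scene","top"):
    c=cam(n);print(n,"closed model pivot, tip, slide trailing edge px",proj(c,P))
    for k in("lever_tip","lever_pivot","key_handle","slot_mouth","holster","pliers","tweezers","dish","ring_clamp"):
        for r in mark_of(k,n)[:1]: print(k,np.array(r["xy"]),round(r["conf"],2))
    q=proj(c,[[540,-140,40]])[0].astype(int);ims.append(cv2.resize(c["image"][q[1]-50:q[1]+50,q[0]-65:q[0]+65,::-1],None,fx=3,fy=3,interpolation=cv2.INTER_CUBIC))
cv2.imwrite('pics/fin.png',np.hstack(ims))
```

```text
[ 392.3 -263.6  430.8]
scene closed model pivot, tip, slide trailing edge px [[199.2 217.1]
 [227.6 224.3]
 [233.  230.3]]
lever_tip [225.5 226. ] 0.7
lever_pivot [201.  219.4] 0.7
key_handle [206.  184.7] 0.54
slot_mouth [278.4 240.4] 0.62
holster [381.1 248. ] 0.96
pliers [302.7 217.5] 0.65
tweezers [193.7 205. ] 0.54
ring_clamp [153.1 193.2] 0.56
top closed model pivot, tip, slide trailing edge px [[354.3 186.8]
 [320.6 183.8]
 [313.2 182.9]]
lever_tip [317.2 186.5] 0.71
lever_pivot [352.4 187.7] 0.61
key_handle [378.5 256. ] 0.46
slot_mouth [265.9 191.9] 0.56
holster [165.2 235.8] 0.72
pliers [256.3 253.6] 0.72
tweezers [304.4 253.3] 0.71
dish [135.1 173.4] 0.84
```

View pics/fin.png

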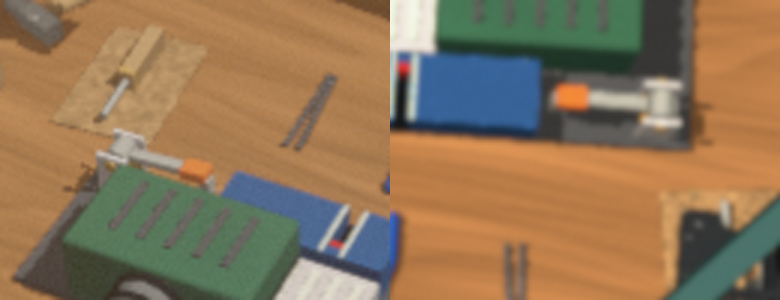

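Run:
```python
from rig import *
print(finish_job())
```

```text
the job is handed in; nothing more can be done
None
```

I did all the steps in the order asked and handed the job in at about 27 s of the 72 s allowed. No verdict came back.

- **Key:** I drew it out of the brown holster by its pin, set it down on the bench and took it again by the handle.
- **Button and slide:** The pin pressed the button to its stop; the push force was about 9 N. I held it down while sliding the slide out to its end stop, where the sideways force rose to about 12.7 N.
- **Mat and lever:** The key went flat on the mat. I pushed the lever over from its -y side with shut fingertips, and the force dropped away once it passed the top, as it should when it snaps closed.

**Last checks:**
- In the pictures before the hand-in, the slide is out and the lever lies nearly level with its hook behind the slide's trailing edge. Its tip is within about 3–4 px of where the closed position should put it.
- The key is within the mat, with only about 9 mm to spare at the pin end.
- The arm was clear and touching nothing.

**Checks that were weak or disagreed:**
- I did not measure whether the pliers, tweezers, dish and ring clamp had moved. I never went near them. Most marks stayed close to their first readings. The scene camera's tweezers mark jumped to the key, but the top picture shows the tweezers in place. The dish mark came only from the top camera and the ring clamp only from the scene camera.
- The wrist joint (joint 6) reached its limit (-2.57 rad) on the way up from the mat, which tilted the tool about 0.02 rad. It stopped there and did no other harm that I saw.

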